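# Hold timber in the saw board for cutting to length

## Robot

A 6-joint arm with a two-finger parallel gripper is mounted at the origin on the work surface. World frame = base frame: x ahead of the robot, y to its left, z up, the work surface at z = 0. Lengths are in m, angles in degrees, forces in N, time in s.
With the tool pointing down it reaches from about 0.275 to 0.725 m from the base axis. Payload 5.6 kg.
Tool frame: the origin (TCP) lies between the finger pads; the fingertips stand 14 mm ahead of it and the grasp point (between the pads) lies 5 mm behind it; z points along the fingers, y is the direction in which the jaws open and shut (so a half turn about z gives the same grasp; the last joint's range is limited). The gripper opens to 85 mm and grips with 20 to 120 N. Pads are 22 mm wide; open, the fingers measure 114 mm over their backs; the gripper's body (76 mm by 85 mm) begins 54 mm behind the grasp point. The pads swing forward as they close: fully open they stand 13 mm farther back than shut.
Start: joints at [86.551, 14.616, 6.199, 0, -81.583, -16.306], TCP at [0.186, 0.518, 0.245] pointing down, gripper open.
Joint ranges: [-168.99, 168.99], [-69.2, 112.95], [-62.41, 85.93], [-164.36, 98.24], [-168.68, -3.75], [-174.98, 174.98]. Speed limits (degrees/s): [147.25, 147.25, 180, 180, 180, 180].

## Interface

Orientations are given as a 3x3 rotation matrix whose columns are the frame's x, y, z axes.
In Python, from plant import arm gives the robot as it stands. The module is installed in compiled form; this text tells all that it offers.
- The arm moves only by the tool apply_moves, never from a script. Its argument "increments" is a list of rows, each a list of 3 entries, a list of its own where there are three numbers: the shift along the tool's x, y, z in m, then the turn about the tool's z in rad, then the opening, from -1 (shut) to 1 (fully open). In form: [[[tx, ty, tz], yaw, jaw], ...]. A call has 1 to 12 rows; each row shifts and turns the pose as measured when the row begins, along the tool's axes as they then stand; what a row does not reach is not made up. A row lasts 1/8 s, in which the tool goes at most 62.5 mm and 10.7 degrees, less where a joint would pass 70% of its speed; a pose out of reach is approached as far as the arm can. A call is refused whole if a number of a shift passes 0.0625 or a number of a turn 0.188, either way. A call with a gripper value outside its range is refused whole. The fingers move at their own pace and stop on an object; "newtons" is the grip in N (left out, the last holds). Time passes only in rows, so rows that do not move let the fingers close. It gives the time, the measured TCP pose, the force and the opening at its end, in the units of the state.
- arm.state(): the state, without advancing time (a new reading comes with each control period).
- arm.read_camera(name): name is "scene" or "top"; returns a dict with "pixels" (384x512x3 uint8, red, green, blue), "z_map" (384x512 float32, m along the optical axis (not along the pixel's ray), 0 where there is no reading), "K" (3x3 intrinsics, pixels), "extrinsics" (4x4, takes a point from world to camera coordinates). Camera axes: x right, y up, looking along -z (the intrinsics and any distortion apply to the point x, -y, -z); pixel columns grow to the right and rows downward; lengths in m; the calibration is good to about 2 mm. A picture is of the moment at which its call begins.
- arm.job_done(): hands the job in, once; it reports no verdict.
Trained networks look in the newest picture that a camera, given by its name, has taken for a name from the list of things; names that differ only in an ending like _2 or _b are one class to them, and where a whole thing is asked for, a point or a joint stands for the part that bears it (a point fixed in the world has none). Each returns a list of dicts, best first, with "score" (0 to 1); they miss things now and then, are a little off and sometimes report something else, mostly with a low value. They report only what shows in the picture. A call takes as long as a camera call. They do not tell look-alikes from the thing itself.
- arm.boxes_of(camera, label): "xyz" ([x, y, z] in m, in the coordinates of the camera as it stood for that picture, good to about 4 mm: the middle of the surface that is visible of it).
- arm.trace(camera, label): "mask" (384x512 bool, what is visible of it).
- arm.tip_of(camera, label): "xyz" ([x, y, z] in m, in the coordinates of the camera as it stood for that picture, good to about 4 mm: a listed point, or the origin of a listed thing).
The state is a dict: "time_s": time; "joint_positions": joint angles; "dq": joint speeds; "tau": joint torques, N m; "tool_pos": TCP position; "orientation": TCP orientation; "contact_force": force on the tool from outside, world axes, zero at the start; "moment": the same for the moment, N m; "width": opening from 0.0 (shut) to 1.0 (fully open).
Only numpy, scipy, OpenCV 4.12 (cv2) and the standard library are available. Lean on these libraries where they do the work, as an engineer would, in place of code of your own. Each camera call takes 0.05 s, during which the arm holds its last target.

## Task

Slide the loose timber along the saw board until its long side is flush against the fence and its left end butts against the clamped stop block. Then press it with the fingertips, in one firm diagonal push of about one and a half to two kilos, down onto the board and into the fence together, at a place between the stop and the saw kerf, clear of the cut. Finish while still holding that push so the length can be sawn, and leave the saw, square, pencil and finished piece alone.

Things in the scene. Friction and masses are not known exactly. Their poses are not given: they have to be found in the camera images.
- timber: workpiece: plain pale softwood block lying flat on the board, 95 mm (its x) by 200 mm (its y) by 38 mm high, 0.33 kg, loose, too wide to grip. Origin at the centre of its underside. Its +x long side goes to the fence, its +y end to the stop. Starts 30 to 90 mm short of the fence, turned up to 0.25 rad, and 20 to 70 mm short of the stop; its right end may overhang the board
- timber_end (a point): lower corner of the timber where its +x long side meets its +y (stop) end; at (47.5, 100, 0) mm in the timber's frame
- board: the saw board's base, plywood with a smooth grey laminate top, screwed down (does not move), 270 mm (its x) by 420 mm (its y) by 18 mm thick. Origin at the centre of its underside; x points away from the robot to the fence, y to the left along the fence. Timber slides on it with friction of about 0.35 (0.28 to 0.42), so the push must go sideways at least as much as down
- fence: fixed hardwood fence along the far edge of the board, 40 mm (x) by 420 mm (y) by 32 mm high above the board. Origin at the centre of its underside, on the board's top; its working face is at x = -20 mm in its own frame (x = +95 mm in the board's frame) and looks to -x; same axes as the board
- stop: fixed hardwood stop block, 45 mm deep (x, from the fence towards the robot), 45 mm wide (y), 40 mm high, held to the fence by a steel G-clamp (62 mm out from the fence face, 124 behind it, 82 above the board). Origin on the board's top, in the corner of fence face and the block's working face, the plane y = 0 that looks to -y. Axes as the board's. Its place along the fence varies
- kerf (a point): the 3 mm saw kerf (slot) through the fence, at the foot of its working face, (95, -70, 18) mm in the board's frame; the cut runs from here along the board's x. It lies 120 to 180 mm to the right (-y) of the stop's working face; axes as the board's
- saw: bystander: back saw lying flat on the bench on the right, 70 mm by 380 mm overall
- square: bystander: try square with wooden stock lying on the bench on the left, 120 mm by 175 mm
- cut_piece: bystander: a finished shorter piece of the same timber, 95 by 120 by 38 mm, lying on the bench on the left, off the board
- pencil: bystander: flat grey carpenter's pencil, 187 mm long, on the bench to the right of the board
There are look-alikes about, which are no part of the job. What is shaped like the timber but purple or turquoise is not meant.

How it is judged:
By the outcome, as a careful person would: the job done as asked, in the order asked, and still so for the second after the job is handed in, while the arm keeps its last pose, push and grip.
It also fails if it takes over 61 s, if anything falls off the work surface, if the arm or the gripper's body presses on something with over 40 N, if the wrist force passes 120 N, or if a joint passes its speed limit or range.

## Working session

There is one attempt and no reset: what is moved stays moved. The work goes in short steps, Python scripts to look and compute and a tool call to move; the robot and the scene stay as the last step left them, time stands still between calls to the robot, and variables do not carry over. Pictures are saved under pics/ and viewed, and the job is handed in when it is done.

Besides the shell and the picture viewer there is one more tool, called after "Emit:" as name([rows], argument=value, ...), one row to a line, values as JSON. apply_moves: Moves the arm, as the interface text tells. Its arguments: {"type":"object","properties":{"increments":{"type":"array"},"newtons":{"type":"number"}},"required":["increments"]}

```bash
mkdir -p pics && cat > h.py <<'E'
import numpy as np, cv2
from plant import arm
def look(cam,name):
    d=arm.read_camera(cam)
    cv2.imwrite(f'pics/{name}.png',d['pixels'][:,:,::-1])
    return d
def c2w(d,p):
    return (np.linalg.inv(np.array(d['extrinsics']))@np.r_[p,1])[:3]
def cloud(d):
    K=np.array(d['K']);z=np.array(d['z_map']);v,u=np.mgrid[:384,:512]
    x=(u-K[0,2])/K[0,0]*z;y=(v-K[1,2])/K[1,1]*z
    P=np.stack([x,-y,-z,np.ones_like(z)],-1)
    W=P@np.linalg.inv(np.array(d['extrinsics'])).T
    W=W[...,:3];W[z==0]=np.nan
    return W
E
python3 - <<'E'
from h import *
s=arm.state();print({k:np.round(v,3).tolist() for k,v in s.items()})
for c in ['top','scene']:
    d=look(c,c+'0'); print(c,np.round(c2w(d,[0,0,0]),3))
    np.savez(c+'0.npz',W=cloud(d),px=d['pixels'])
    for l in ['timber','board','fence','stop']:
        for r in arm.boxes_of(c,l)[:3]: print(l,'box',np.round(c2w(d,r['xyz']),4),round(r['score'],2))
    for l in ['timber','timber_end','kerf','stop','board','fence']:
        for r in arm.tip_of(c,l)[:3]: print(l,'tip',np.round(c2w(d,r['xyz']),4),round(r['score'],2))
E
```

```text
{'time_s': 0.0, 'joint_positions': [86.551, 14.653, 6.131, -0.029, -81.583, -16.306], 'dq': [0.046, 0.1, 0.117, -0.004, 0.028, -0.012], 'tau': [-0.001, -38.663, 23.794, 5.365, -0.006, -0.0], 'tool_pos': [0.186, 0.517, 0.244], 'orientation': [[0.941, -0.338, -0.001], [-0.338, -0.941, -0.002], [0.0, 0.002, -1.0]], 'contact_force': [-0.192, 0.601, 0.75], 'moment': [0.059, -0.042, 0.014], 'width': 0.994}
top [ 0.201 -0.072  1.449]
timber box [0.2658 0.2428 0.0403] 0.95
timber box [ 0.5375 -0.0012  0.0557] 0.94
timber box [ 0.3039 -0.2564  0.0422] 0.58
board box [0.5479 0.1066 0.0173] 0.57
board box [0.6628 0.1365 0.0631] 0.32
fence box [0.6826 0.0483 0.0454] 0.64
stop box [0.6634 0.1364 0.0627] 0.62
stop box [0.547  0.1052 0.0159] 0.32
timber tip [ 0.5403 -0.001   0.0163] 0.9
timber tip [0.2692 0.2479 0.0056] 0.57
timber tip [ 0.3036 -0.2532  0.002 ] 0.56
timber_end tip [0.2493 0.3544 0.001 ] 0.7
timber_end tip [0.6861 0.0595 0.0128] 0.18
kerf tip [ 0.6596 -0.0122  0.0187] 0.68
stop tip [0.6727 0.1197 0.0223] 0.86
board tip [ 0.5731  0.0649 -0.0045] 0.67
fence tip [0.6855 0.06   0.0143] 0.85
scene [ 1.299 -0.896  1.055]
timber box [0.2843 0.2221 0.0346] 0.69
timber box [ 0.5532 -0.0165  0.0554] 0.59
timber box [ 0.3171 -0.2661  0.0394] 0.55
board box [0.5645 0.0302 0.0134] 0.78
fence box [0.6897 0.0088 0.04  ] 0.66
stop box [0.6733 0.1284 0.0489] 0.64
timber tip [0.5409 0.0045 0.02  ] 0.96
timber tip [ 0.3054 -0.2541 -0.0026] 0.86
timber tip [ 0.4194  0.3767 -0.0024] 0.72
timber_end tip [ 0.4131 -0.2283 -0.0037] 0.94
timber_end tip [0.5865 0.0965 0.0159] 0.92
timber_end tip [ 2.476e-01  3.527e-01 -2.000e-04] 0.68
kerf tip [ 0.6617 -0.008   0.0168] 0.67
kerf tip [ 0.68   -0.3611  0.0033] 0.46
stop tip [0.6703 0.1166 0.011 ] 0.72
board tip [ 0.5676  0.067  -0.0055] 0.59
fence tip [0.6872 0.056  0.01  ] 0.62
```

View pics/top0.png

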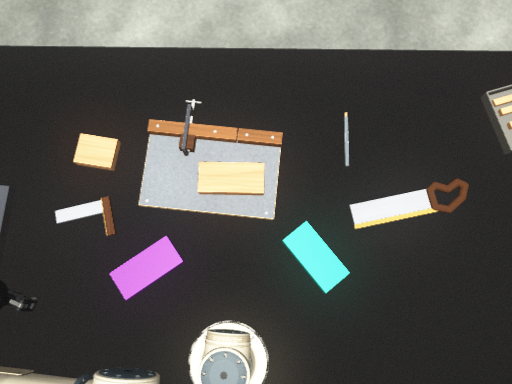

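View pics/scene0.png

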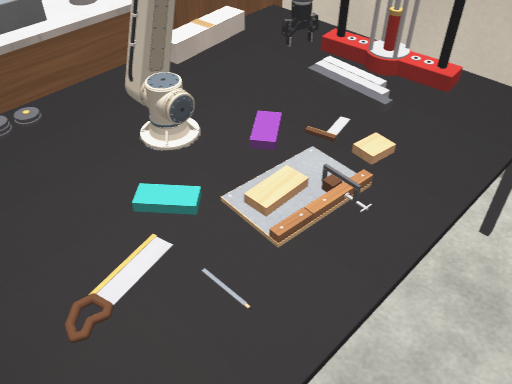

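The timber lies on the board at about (230,178) in the top view. The fence is above it, the stop and G-clamp are at (188,140), and the kerf is at about (238,133). The purple and turquoise blocks are decoys. Next I'll fit the exact geometry.

```bash
python3 - <<'E'
from h import *
for c in ['top','scene']:
    f=np.load(c+'0.npz');W=f['W'];px=f['px'].astype(int)
    x,y,z=W[...,0],W[...,1],W[...,2]
    reg=(x>.38)&(x<.80)&(y>-.2)&(y<.32)
    def rect(m,n):
        m=m.astype(np.uint8);k,lab,st,ce=cv2.connectedComponentsWithStats(m)
        i=1+np.argmax(st[1:,4]);mm=lab==i
        P=W[mm][:,:2].astype(np.float32);r=cv2.minAreaRect(P);
        print(c,n,mm.sum(),'z',np.round(np.median(z[mm]),4),'c',np.round(r[0],4),'size',np.round(r[1],4),'ang',round(r[2],2));print(np.round(cv2.boxPoints(r),4).tolist());return mm
    mt=rect(reg&(z>.046)&(z<.066)&(x<.62),'timber top')
    rect(reg&(z>.008)&(z<.06),'board+')
    mf=rect(reg&(z>.042)&(z<.060)&(x>.63),'fence top')
    print('high pts (z>.07)');h=reg&(z>.075)&(z<.2)
    P=W[h];print(len(P),np.round(P.min(0),3) if len(P) else '',np.round(P.max(0),3) if len(P) else '')
E
python3 - <<'E'
import cv2
a=cv2.imread('pics/top0.png')[90:230,120:300];cv2.imwrite('pics/topcrop.png',cv2.resize(a,None,fx=4,fy=4,interpolation=cv2.INTER_CUBIC))
E
```

```text
top timber top 2031 z 0.057 c [0.5396 0.0007] size [0.1999 0.0978] ang 89.95
[[0.49070000648498535, -0.09920000284910202], [0.5884000062942505, -0.09929999709129333], [0.5885999798774719, 0.1006999984383583], [0.49079999327659607, 0.1006999984383583]]
top board+ 11272 z 0.0215 c [0.5907 0.0677] size [0.4355 0.3086] ang 84.71
[[0.41690000891685486, -0.13490000367164612], [0.7242000102996826, -0.16329999268054962], [0.7644000053405762, 0.2703000009059906], [0.4571000039577484, 0.298799991607666]]
top fence top 1267 z 0.0511 c [ 0.6594 -0.0053] size [0.2931 0.0917] ang 82.83
[[0.5956000089645386, -0.14489999413490295], [0.6865000128746033, -0.15639999508857727], [0.7231000065803528, 0.13439999520778656], [0.6322000026702881, 0.14579999446868896]]
high pts (z>.07)
231 [0.611 0.124 0.076] [0.756 0.15  0.108]
scene timber top 1350 z 0.0545 c [ 0.5392 -0.0021] size [0.2076 0.0991] ang 89.46
[[0.4887000024318695, -0.10540000349283218], [0.5878000259399414, -0.1062999963760376], [0.5898000001907349, 0.10130000114440918], [0.49070000648498535, 0.10220000147819519]]
scene board+ 7301 z 0.0248 c [0.6105 0.0598] size [0.4261 0.3583] ang 84.74
[[0.41260001063346863, -0.13600000739097595], [0.7694000005722046, -0.1687999963760376], [0.8084999918937683, 0.2554999887943268], [0.45170000195503235, 0.28839999437332153]]
scene fence top 1256 z 0.0488 c [0.6688 0.0043] size [0.3273 0.0868] ang 88.14
[[0.620199978351593, -0.15790000557899475], [0.7069000005722046, -0.1606999933719635], [0.7174999713897705, 0.1664000004529953], [0.6308000087738037, 0.16930000483989716]]
high pts (z>.07)
267 [0.611 0.119 0.075] [0.756 0.149 0.105]
```

View pics/topcrop.png

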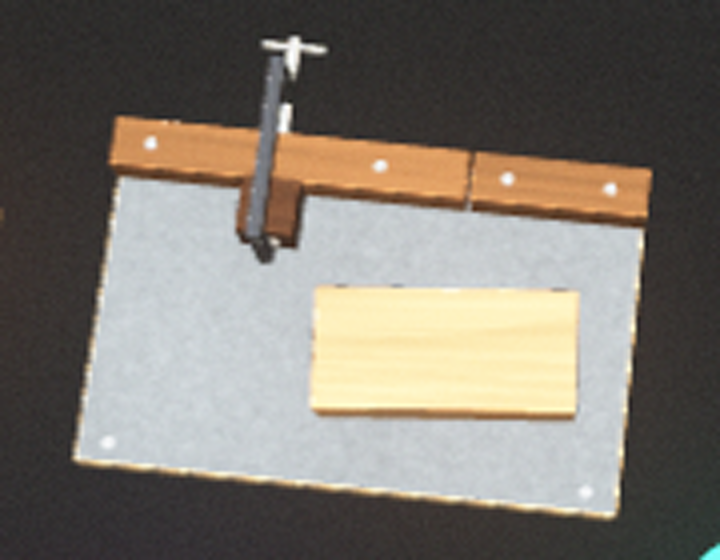

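```bash
cat > geo.py <<'E'
from h import *
def ray2plane(d,u,v,z0):
    K=np.array(d['K']);E=np.linalg.inv(np.array(d['extrinsics']))
    r=np.stack([(u-K[0,2])/K[0,0],-(v-K[1,2])/K[1,1],-np.ones_like(u,float)],-1)@E[:3,:3].T
    o=E[:3,3];t=(z0-o[2])/r[...,2];return o+r*t[...,None]
E
python3 - <<'E'
from geo import *
d=look('top','top1');px=d['pixels'].astype(float)
hsv=cv2.cvtColor(d['pixels'],cv2.COLOR_RGB2HSV)
sat=hsv[...,1].astype(float)
def cross(col,lo,hi,th):  # first downward crossing subpixel
    for v in range(lo,hi):
        if col[v]>th>=col[v+1]: return v+(col[v]-th)/(col[v]-col[v+1])
    return None
# fence foot: sat high (brown) -> low (grey) going down
for u in [160,210,250,270]: print(u,[(int(sat[v,u]),int(hsv[v,u,2])) for v in range(120,156)])
P=[]
for u in list(range(153,176))+list(range(202,275)):
    lo=126
    c=cross(sat[:,u],lo,156,75)
    if c: P.append((u,c))
P=np.array(P);l=np.polyfit(P[:,0],P[:,1],1);res=P[:,1]-np.polyval(l,P[:,0])
P=P[abs(res)<.7];l=np.polyfit(P[:,0],P[:,1],1);print('rms',np.std(P[:,1]-np.polyval(l,P[:,0])),len(P))
F=ray2plane(d,P[:,0],P[:,1],.018)
k=np.polyfit(F[:,1],F[:,0],1);print('fence foot x = %.4f*y + %.4f'%tuple(k),'yaw deg',-np.degrees(np.arctan(k[0])))
val=hsv[...,2].astype(float)
B=[]
for u in range(150,268):
    for v in range(190,225):
        if val[v,u]>70>=val[v+1,u]: B.append((u,v+(val[v,u]-70)/(val[v,u]-val[v+1,u])));break
B=np.array(B);G=ray2plane(d,B[:,0],B[:,1],.012);k2=np.polyfit(G[:,1],G[:,0],1);print('board front',k2)
n=np.hypot(1,k2[0]);print('dist (exp .230)',(k[1]-k2[1]+(k[0]-k2[0])*.05)/n)
E
```

```text
160 [(120, 215), (139, 224), (141, 210), (143, 205), (143, 205), (141, 212), (142, 207), (145, 207), (143, 210), (145, 208), (143, 205), (144, 214), (141, 125), (141, 92), (138, 94), (14, 163), (10, 205), (12, 213), (12, 207), (10, 208), (11, 208), (12, 205), (13, 208), (12, 207), (11, 206), (14, 206), (11, 214), (12, 209), (11, 201), (15, 207), (11, 209), (12, 210), (11, 212), (11, 211), (13, 212), (13, 210)]
210 [(20, 51), (38, 54), (28, 54), (34, 60), (36, 56), (142, 208), (137, 227), (142, 224), (141, 220), (147, 214), (141, 215), (143, 216), (138, 224), (142, 225), (141, 226), (139, 225), (137, 227), (150, 136), (138, 102), (140, 102), (17, 167), (10, 201), (10, 206), (10, 203), (10, 208), (9, 207), (9, 205), (8, 202), (10, 198), (9, 204), (11, 208), (10, 206), (11, 212), (9, 209), (13, 204), (11, 204)]
250 [(28, 55), (24, 53), (29, 53), (31, 50), (30, 51), (15, 51), (32, 55), (30, 51), (33, 54), (139, 181), (143, 202), (144, 202), (143, 201), (146, 194), (141, 201), (142, 212), (144, 213), (142, 200), (142, 209), (142, 216), (141, 219), (150, 126), (136, 94), (141, 96), (19, 161), (8, 199), (11, 208), (9, 205), (13, 201), (11, 207), (9, 209), (10, 208), (9, 208), (11, 206), (10, 201), (9, 199)]
270 [(24, 53), (15, 52), (31, 50), (25, 52), (26, 49), (27, 48), (31, 50), (30, 51), (31, 50), (29, 53), (20, 52), (138, 185), (143, 209), (144, 207), (146, 206), (143, 198), (130, 204), (107, 219), (135, 216), (144, 204), (144, 206), (144, 213), (142, 216), (143, 123), (141, 87), (144, 87), (13, 160), (9, 200), (11, 210), (10, 209), (13, 211), (12, 210), (13, 209), (9, 206), (11, 207), (12, 209)]
rms 0.24047442684305187 26
fence foot x = 0.0703*y + 0.6673 yaw deg -4.021327879997099
board front [0.09339233 0.42590755]
dist (exp .230) 0.23916578624675158
```

```bash
cat > fence.py <<'E'
from geo import *
def fence(d):
    hsv=cv2.cvtColor(d['pixels'],cv2.COLOR_RGB2HSV);sat=hsv[...,1].astype(float)
    P=[]
    for u in list(range(153,176))+list(range(202,275)):
        v0=128+(u-160)*.105
        for v in range(int(v0)+8,int(v0)-2,-1):
            if sat[v,u]>75>=sat[v+1,u]: P.append((u,v+(sat[v,u]-75)/(sat[v,u]-sat[v+1,u])));break
    P=np.array(P);F=ray2plane(d,P[:,0],P[:,1],.018)
    vx,vy,x0,y0=cv2.fitLine(F[:,:2].astype(np.float32),cv2.DIST_HUBER,0,.001,.001).ravel()
    s=vx/vy;return s,x0-s*y0,F
E
python3 - <<'E'
from fence import *
d=arm.read_camera('top');s,c,F=fence(d)
r=F[:,0]-s*F[:,1]-c;print('x=%.4f y+%.4f'%(s,c),'yaw',-np.degrees(np.arctan(s)),len(F),'med res',np.median(abs(r)))
# kerf and stop: tips again
for l in ['kerf','stop']:
    for cam in ['top','scene']:
        dd=arm.read_camera(cam)
        for q in arm.tip_of(cam,l)[:1]: print(l,cam,np.round(c2w(dd,q['xyz']),4))
# stop right side: dark block pixels below the fence
hsv=cv2.cvtColor(d['pixels'],cv2.COLOR_RGB2HSV)
for v in range(134,152): print(v,[(int(hsv[v,u,1]),int(hsv[v,u,2])) for u in range(190,201)],np.round(ray2plane(d,np.array([194.5]),np.array([float(v)]),.018)[0,:2],4))
# timber rel to fence
W=cloud(d)
E
```

```text
x=0.0930 y+0.6625 yaw -5.3121905 96 med res 0.00033307505466856346
kerf top [ 0.6602 -0.0129  0.0206]
kerf scene [ 0.6617 -0.014   0.0179]
stop top [0.6723 0.1169 0.025 ]
stop scene [0.6715 0.1131 0.0142]
134 [(141, 190), (144, 200), (148, 197), (145, 204), (140, 220), (142, 219), (140, 218), (140, 219), (140, 221), (142, 221), (140, 219)] [0.6869 0.122 ]
135 [(142, 142), (143, 146), (137, 147), (135, 153), (143, 155), (147, 187), (140, 233), (137, 238), (135, 236), (138, 226), (138, 226)] [0.6836 0.1219]
136 [(138, 131), (140, 131), (132, 135), (139, 139), (144, 142), (137, 108), (144, 145), (146, 150), (146, 143), (143, 125), (142, 135)] [0.6803 0.1218]
137 [(131, 130), (134, 129), (141, 127), (145, 132), (144, 124), (124, 76), (144, 101), (144, 101), (141, 101), (142, 99), (144, 103)] [0.6769 0.1217]
138 [(142, 126), (136, 124), (133, 125), (134, 120), (131, 99), (113, 68), (113, 97), (104, 110), (133, 102), (133, 102), (137, 99)] [0.6736 0.1215]
139 [(133, 128), (137, 123), (139, 127), (136, 118), (126, 87), (94, 65), (18, 127), (8, 192), (7, 187), (1, 179), (17, 164)] [0.6703 0.
[... 1010 characters left out ...]

147 [(140, 137), (132, 137), (138, 124), (109, 77), (62, 82), (3, 150), (11, 206), (10, 208), (9, 206), (10, 203), (13, 204)] [0.6438 0.1204]
148 [(135, 104), (137, 123), (135, 115), (115, 69), (31, 98), (4, 176), (10, 206), (11, 208), (12, 206), (10, 205), (9, 206)] [0.6405 0.1202]
149 [(119, 73), (116, 79), (117, 76), (97, 66), (28, 102), (3, 176), (11, 209), (9, 205), (11, 206), (10, 207), (11, 209)] [0.6373 0.1201]
150 [(77, 76), (111, 71), (110, 67), (107, 67), (7, 116), (10, 200), (11, 204), (14, 207), (11, 206), (10, 205), (11, 204)] [0.634 0.12 ]
151 [(78, 85), (102, 70), (108, 71), (106, 70), (6, 124), (10, 207), (10, 209), (11, 207), (11, 207), (9, 207), (10, 203)] [0.6307 0.1199]
```

Emit:
apply_moves([
  [[0, 0, 0], -0.126, 0.5],
  [[0, 0, 0], -0.127, 0.5],
  [[0.03, 0.048, 0], 0, 0.5],
  [[0.03, 0.048, 0], 0, 0.5],
  [[0.03, 0.048, 0], 0, 0.5],
  [[0.03, 0.048, 0], 0, 0.5],
  [[0.03, 0.048, 0], 0, 0.5],
  [[0.03, 0.048, 0], 0, 0.5],
  [[0.03, 0.048, 0], 0, 0.5],
  [[0.03, 0.048, 0], 0, 0.5],
])

```text
time_s: 2.85
tool_pos: [0.3978, 0.106, 0.2459]
orientation: [[0.997, -0.075, 0.004], [-0.075, -0.997, 0.002], [0.004, -0.002, -1.0]]
contact_force: [0.8, 0.7, 0.1]
width: 0.746
```

Emit:
apply_moves([
  [[0.025, 0.046, 0], 0.017, 0.5],
  [[0.025, 0.045, 0.02], 0, 0.5],
  [[0, 0, 0.055], 0, 0.5],
  [[0, 0, 0.05], 0, 0.5],
  [[0, 0, 0.03], 0, 0.5],
  [[0, 0, 0], 0, 0.5],
])

```text
time_s: 3.6
tool_pos: [0.4445, 0.0034, 0.0887]
orientation: [[0.995, -0.101, 0.01], [-0.101, -0.995, 0.002], [0.01, -0.003, -1.0]]
contact_force: [0.6, -0.2, 0.4]
width: 0.749
```

```bash
cat > where.py <<'E'
from fence import *
S=np.array([.6734,.1175]);ex=np.array([.9957,-.0926]);ey=np.array([.0926,.9957])
def rel(p): p=np.array(p)[:2]-S; return np.round([p@ex,p@ey],4)
def timber(cam='top'):
    d=arm.read_camera(cam);W=cloud(d)
    x,y,z=W[...,0],W[...,1],W[...,2];px=d['pixels'].astype(int)
    hsv=cv2.cvtColor(d['pixels'],cv2.COLOR_RGB2HSV)
    m=(x>.4)&(x<.7)&(y>-.2)&(y<.16)&(z>.046)&(z<.066)&(hsv[...,2]>200)&(hsv[...,1]>40)&(hsv[...,1]<125)
    m=m.astype(np.uint8)
    n,lab,st,_=cv2.connectedComponentsWithStats(m);i=1+np.argmax(st[1:,4])
    P=W[lab==i][:,:2];r=cv2.minAreaRect(P.astype(np.float32))
    b=cv2.boxPoints(r);return d,r,b,P
if __name__=='__main__':
    import sys
    s=arm.state();print('t',s['time_s'],'tcp',np.round(s['tool_pos'],4),'rel',rel(s['tool_pos']),'yaw',round(np.degrees(np.arctan2(s['orientation'][1][0],s['orientation'][0][0])),2),'F',np.round(s['contact_force'],2),'w',round(float(s['width']),3))
    for c in ['top','scene']:
        d,r,b,P=timber(c);print(c,np.round(r[0],4),np.round(r[1],4),round(r[2],2),'corners rel',[rel(q).tolist() for q in b])
        o=d['pixels'][:,:,::-1]
        o=o[90:230,120:300] if c=='top' else o[130:250,200:400]
        cv2.imwrite(f'pics/{c}_{sys.argv[1]}.png',cv2.resize(o,None,fx=4,fy=4,interpolation=cv2.INTER_CUBIC))
E
python3 where.py a
```

```text
t 3.6 tcp [0.4445 0.0034 0.0887] rel [-0.2173 -0.1348] yaw -5.81 F [ 0.55 -0.19  0.41] w 0.749
top [ 0.5399 -0.0627] [0.0952 0.0735] 0.54 corners rel [[-0.1673, -0.1601], [-0.1598, -0.2332], [-0.0651, -0.2234], [-0.0726, -0.1504]]
scene [ 0.5399 -0.0007] [0.1019 0.2038] 0.98 corners rel [[-0.1838, -0.0344], [-0.1615, -0.237], [-0.0602, -0.2258], [-0.0825, -0.0232]]
```

View pics/scene_a.png

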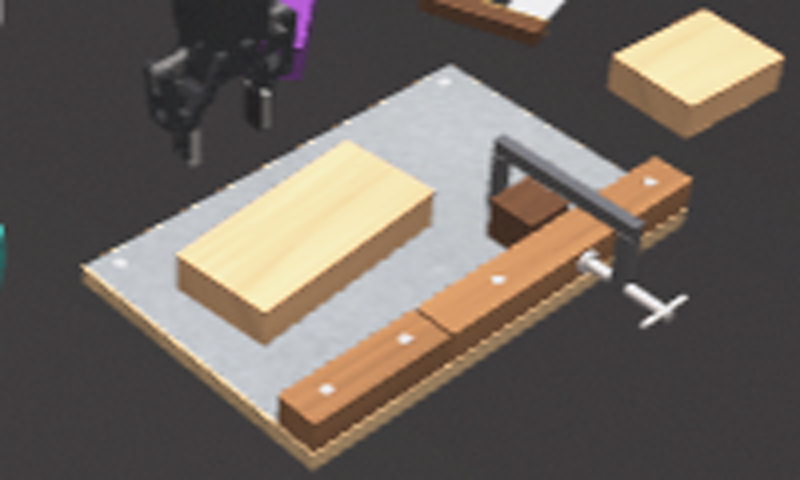

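```bash
python3 - <<'E'
from where import *
d=arm.read_camera('scene');K=np.array(d['K']);E=np.linalg.inv(d['extrinsics'])
W=cloud(d)
for u,v in [(248.2,170.8),(265.5,162)]:
    r=E[:3,:3]@np.array([(u-K[0,2])/K[0,0],-(v-K[1,2])/K[1,1],-1]);o=E[:3,3]
    n=np.r_[ex,0];t=((np.array([.4445,.0034,0])-o)@n)/(r@n);p=o+r*t;print(np.round(p,4),rel(p))
    print(np.round(W[int(v)-6:int(v)+2,int(u)],3).tolist())
E
```

```text
[ 0.4416 -0.0277  0.0732] [-0.2174 -0.1661]
[[0.455, -0.042, 0.116], [0.454, -0.041, 0.111], [0.448, -0.035, 0.1], [0.453, -0.04, 0.101], [0.45, -0.037, 0.094], [0.451, -0.038, 0.092], [0.454, -0.041, 0.091], [0.379, 0.035, 0.001]]
[0.4485 0.0463 0.071 ] [-0.2174 -0.0917]
[[0.458, 0.033, 0.107], [0.461, 0.03, 0.107], [0.462, 0.029, 0.104], [0.456, 0.035, 0.094], [0.46, 0.031, 0.094], [0.459, 0.032, 0.088], [0.384, 0.115, -0.002], [0.39, 0.108, 0.001]]
```

Emit:
apply_moves([
  [[0, -0.005, 0.03], -0.009, 0.5],
  [[0, 0, 0.022], 0, 0.5],
  [[0, 0, 0], 0, 0.5],
])

```text
time_s: 4.12
tool_pos: [0.4536, 0.0115, 0.0447]
orientation: [[0.996, -0.089, 0.029], [-0.089, -0.996, 0.008], [0.028, -0.01, -1.0]]
contact_force: [0.5, -0.6, 0.6]
width: 0.753
```

Emit:
apply_moves([
  [[0, 0, 0.008], 0, 0.5],
  [[0, 0, 0], 0, 0.5],
  [[0, 0, 0], 0, 0.5],
])

```text
time_s: 4.5
tool_pos: [0.4564, 0.0124, 0.0397]
orientation: [[0.995, -0.088, 0.035], [-0.089, -0.996, 0.009], [0.034, -0.012, -0.999]]
contact_force: [-0.0, 1.0, -0.6]
width: 0.751
```

```bash
python3 where.py b; python3 -c "
from plant import arm;import numpy as np;s=arm.state();print(np.round(s['orientation'],4).tolist(),s['dq'])"
```

```text
t 4.5 tcp [0.4564 0.0124 0.0397] rel [-0.2063 -0.1248] yaw -5.08 F [-0.05  1.04 -0.65] w 0.751
top [ 0.5394 -0.0516] [0.0966 0.095 ] 0.01 corners rel [[-0.1702, -0.138], [-0.1614, -0.2326], [-0.0652, -0.2236], [-0.0741, -0.129]]
scene [ 0.5382 -0.0015] [0.2036 0.1012] 89.57 corners rel [[-0.1653, -0.2367], [-0.0645, -0.2281], [-0.0819, -0.0252], [-0.1827, -0.0339]]
[[0.9955, -0.0883, 0.0349], [-0.0887, -0.996, 0.0092], [0.0339, -0.0123, -0.9993]] [-0.02622592  0.27667889 -0.27089121 -0.13675855  0.19230938 -0.09104085]
```

Emit:
apply_moves([
  [[0.008, 0, 0.001], 0, 0.5],
  [[0.008, 0, 0.001], 0, 0.5],
  [[0.007, 0, 0], 0, 0.5],
  [[0.007, 0, 0], 0, 0.5],
  [[0.007, 0, 0], 0, 0.5],
  [[0.007, 0, 0], 0, 0.5],
  [[0.007, 0, 0], 0, 0.5],
  [[0.007, 0, 0], 0, 0.5],
  [[0, 0, 0], 0, 0.5],
])

```text
time_s: 5.72
tool_pos: [0.5178, 0.0066, 0.0389]
orientation: [[0.996, -0.089, 0.033], [-0.089, -0.996, 0.009], [0.032, -0.012, -0.999]]
contact_force: [-0.2, 0.3, -0.5]
width: 0.75
```

```bash
python3 where.py c
```

```text
t 5.725 tcp [0.5178 0.0066 0.0389] rel [-0.1446 -0.1249] yaw -5.11 F [-0.21  0.27 -0.46] w 0.75
top [ 0.57   -0.0703] [0.0725 0.0958] 86.29 corners rel [[-0.1324, -0.2342], [-0.0366, -0.2315], [-0.0387, -0.159], [-0.1345, -0.1617]]
scene [ 0.5749 -0.0087] [0.2015 0.1002] 85.79 corners rel [[-0.1346, -0.2365], [-0.0344, -0.2346], [-0.0383, -0.033], [-0.1385, -0.035]]
```

View pics/scene_c.png

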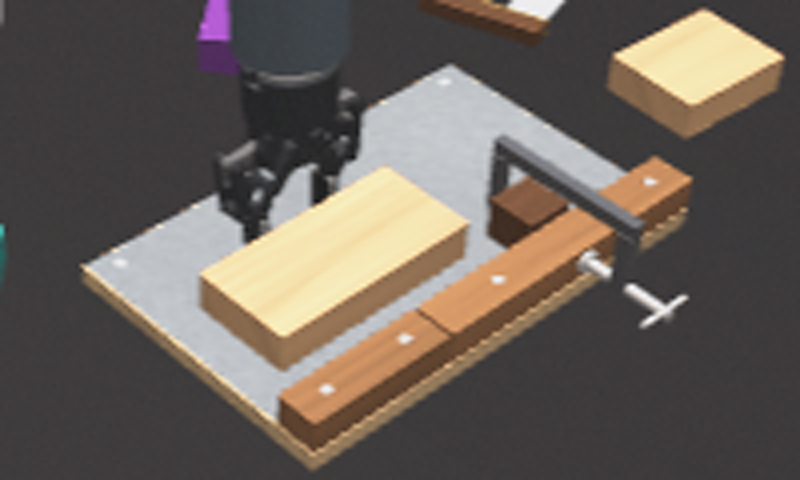

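Emit:
apply_moves([
  [[0.007, 0, 0], 0, 0.5],
  [[0.007, 0, 0], 0, 0.5],
  [[0.007, 0, 0], 0, 0.5],
  [[0.006, 0, 0], 0, 0.5],
  [[0.004, 0, 0], 0, 0.5],
  [[0.003, 0, 0], 0, 0.5],
  [[0.003, 0, 0], 0, 0.5],
  [[0.002, 0, 0], 0, 0.5],
  [[0.002, 0, 0], 0, 0.5],
])

```text
time_s: 6.95
tool_pos: [0.5547, 0.0025, 0.0387]
orientation: [[0.996, -0.091, 0.021], [-0.091, -0.996, 0.009], [0.02, -0.011, -1.0]]
contact_force: [-6.9, 1.2, 3.4]
width: 0.748
```

```bash
python3 where.py d
```

```text
t 6.95 tcp [0.5547 0.0025 0.0387] rel [-0.1075 -0.1255] yaw -5.24 F [-6.92  1.21  3.41] w 0.748
top [ 0.6057 -0.0761] [0.0674 0.0949] 85.69 corners rel [[-0.0963, -0.2336], [-0.0015, -0.2319], [-0.0026, -0.1645], [-0.0975, -0.1662]]
scene [ 0.6112 -0.0116] [0.2033 0.0966] 85.2 corners rel [[-0.0973, -0.2364], [-0.0007, -0.2355], [-0.0026, -0.0322], [-0.0991, -0.033]]
```

View pics/scene_d.png

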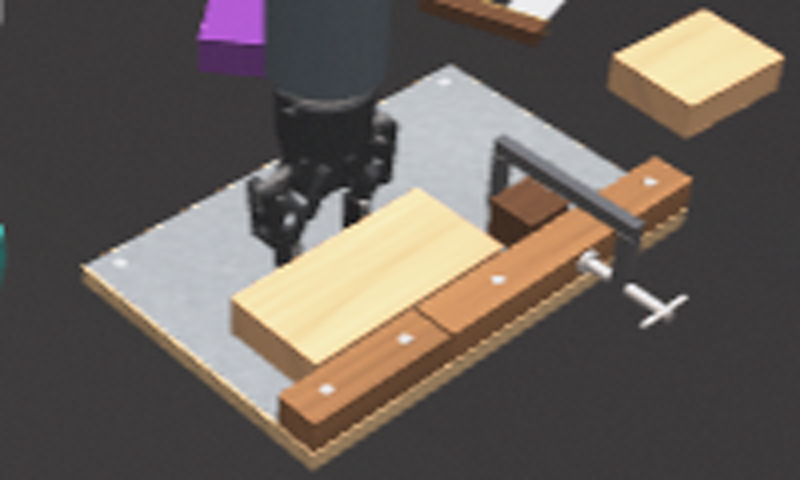

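View pics/top_d.png

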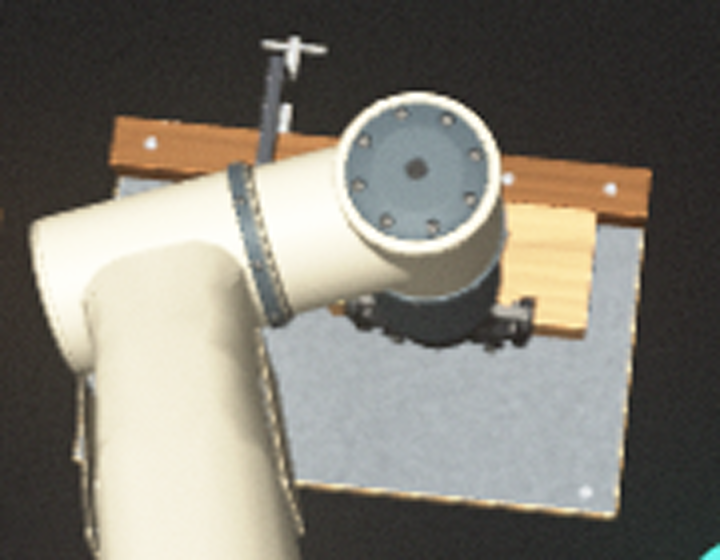

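Emit:
apply_moves([
  [[-0.02, 0, 0], 0, 0.5],
  [[-0.01, 0.02, -0.03], 0, -1],
  [[0, 0.04, -0.02], 0, -1],
  [[0, 0.045, 0], 0, -1],
  [[0, 0.045, 0], 0, -1],
  [[0.02, 0.03, 0], 0, -1],
  [[0.03, 0, 0], 0, -1],
  [[0.03, 0, 0], 0, -1],
  [[0, 0, 0], 0, -1],
  [[0, 0, 0], 0, -1],
])

```text
time_s: 8.3
tool_pos: [0.5929, -0.1886, 0.0942]
orientation: [[0.996, -0.088, 0.034], [-0.088, -0.996, 0.005], [0.033, -0.008, -0.999]]
contact_force: [-1.3, -0.1, 0.3]
width: 0.006
```

```bash
python3 where.py e;  python3 -c "
from plant import arm;import numpy as np;s=arm.state();print(np.round(s['orientation'],4).tolist())"
```

```text
t 8.3 tcp [ 0.5929 -0.1886  0.0942] rel [-0.0518 -0.3122] yaw -5.05 F [-1.28 -0.09  0.29] w 0.006
top [0.6201 0.0704] [0.0381 0.0952] 83.52 corners rel [[-0.0967, -0.07], [-0.0015, -0.0719], [-0.0007, -0.0338], [-0.0959, -0.0318]]
scene [ 0.612  -0.0122] [0.202  0.0985] 83.92 corners rel [[-0.0997, -0.2351], [-0.0012, -0.2364], [0.0015, -0.0345], [-0.097, -0.0332]]
[[0.9956, -0.0876, 0.0339], [-0.0879, -0.9961, 0.0053], [0.0333, -0.0082, -0.9994]]
```

View pics/scene_e.png

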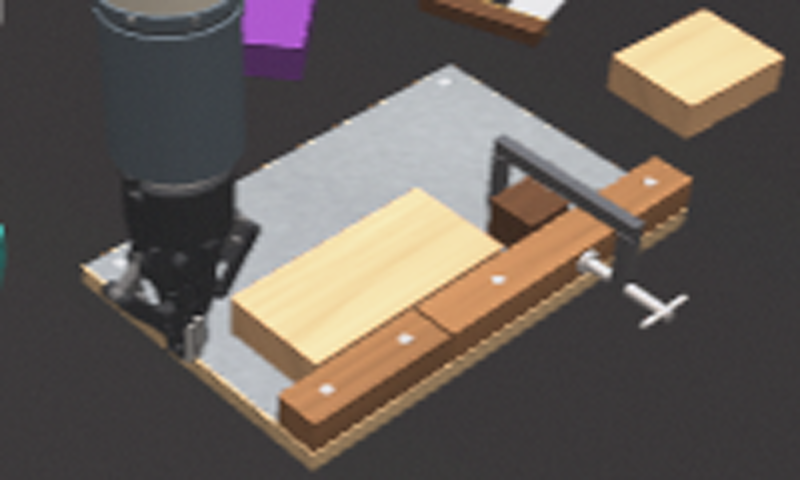

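Emit:
apply_moves([
  [[0.002, -0.015, 0.025], 0, -1],
  [[0, -0.015, 0.02], 0, -1],
  [[0, -0.005, 0], 0, -1],
  [[0, 0, 0], 0, -1],
])

```text
time_s: 8.9
tool_pos: [0.5986, -0.1529, 0.0515]
orientation: [[0.996, -0.087, 0.037], [-0.087, -0.996, 0.004], [0.037, -0.008, -0.999]]
contact_force: [-0.4, -0.8, 1.2]
width: 0.005
```

```bash
python3 where.py f
```

```text
t 8.9 tcp [ 0.5986 -0.1529  0.0515] rel [-0.0495 -0.2761] yaw -5.0 F [-0.38 -0.77  1.22] w 0.005
top [ 0.6031 -0.0737] [0.0741 0.0918] 89.9 corners rel [[-0.0946, -0.238], [-0.0032, -0.2296], [-0.0099, -0.1559], [-0.1013, -0.1642]]
scene [ 0.6112 -0.0118] [0.2033 0.0987] 84.19 corners rel [[-0.1002, -0.2357], [-0.0015, -0.2365], [0.0002, -0.0333], [-0.0984, -0.0324]]
```

View pics/scene_f.png

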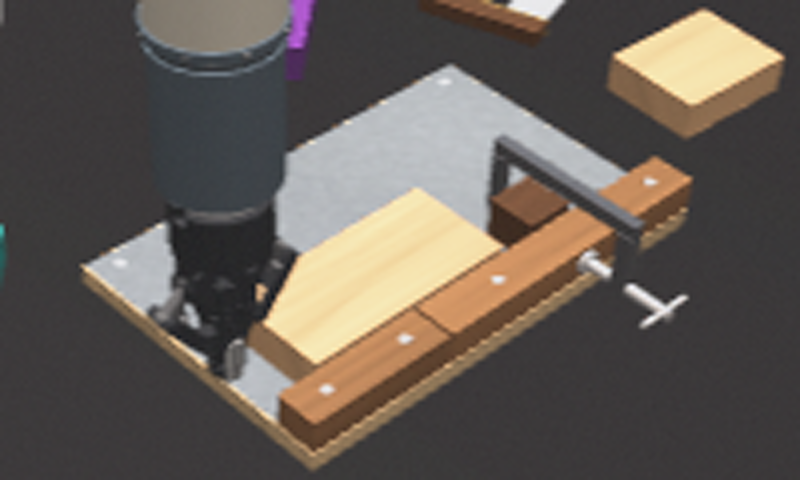

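Emit:
apply_moves([
  [[0, -0.007, 0], 0, -1],
  [[0, -0.007, 0], 0, -1],
  [[0, -0.006, 0], 0, -1],
  [[0, -0.005, 0], 0, -1],
  [[0, -0.005, 0], 0, -1],
  [[0, -0.005, 0], 0, -1],
  [[0, -0.005, 0], 0, -1],
  [[0, -0.005, 0], 0, -1],
  [[0, 0, 0], 0, -1],
])

```text
time_s: 10.12
tool_pos: [0.6033, -0.1063, 0.0532]
orientation: [[0.995, -0.088, 0.039], [-0.089, -0.996, 0.004], [0.039, -0.007, -0.999]]
contact_force: [-0.7, -0.0, 0.3]
width: 0.001
```

```bash
python3 where.py g
```

```text
t 10.125 tcp [ 0.6033 -0.1063  0.0532] rel [-0.0491 -0.2293] yaw -5.08 F [-0.66 -0.03  0.29] w 0.001
top [ 0.6028 -0.0362] [0.0924 0.1064] 2.54 corners rel [[-0.1091, -0.1132], [-0.0945, -0.2186], [-0.003, -0.2059], [-0.0175, -0.1005]]
scene [0.6139 0.0048] [0.2018 0.0976] 85.5 corners rel [[-0.0962, -0.2193], [0.0014, -0.2179], [-0.0015, -0.0161], [-0.0991, -0.0175]]
```

View pics/scene_g.png

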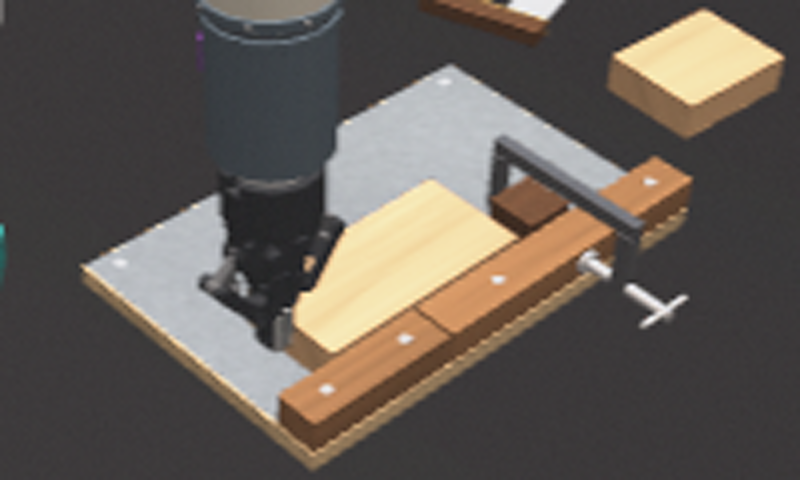

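Emit:
apply_moves([
  [[0, -0.005, 0.001], 0, -1],
  [[0, -0.005, 0], 0, -1],
  [[0, -0.004, 0], 0, -1],
  [[0, -0.003, 0], 0, -1],
  [[0, -0.002, 0], 0, -1],
  [[0, -0.002, 0], 0, -1],
])

```text
time_s: 10.98
tool_pos: [0.6031, -0.0912, 0.0526]
orientation: [[0.996, -0.088, 0.034], [-0.088, -0.996, -0.007], [0.034, 0.004, -0.999]]
contact_force: [-0.8, -9.2, -0.0]
width: 0.004
```

```bash
python3 where.py h
```

```text
t 10.975 tcp [ 0.6031 -0.0912  0.0526] rel [-0.0507 -0.2143] yaw -5.06 F [-0.82 -9.16 -0.04] w 0.004
top [ 0.5986 -0.02  ] [0.0983 0.1064] 9.85 corners rel [[-0.1231, -0.1054], [-0.0953, -0.208], [-0.0004, -0.1823], [-0.0282, -0.0796]]
scene [0.614  0.0201] [0.2074 0.0976] 85.22 corners rel [[-0.098, -0.2067], [-0.0003, -0.2058], [-0.0023, 0.0016], [-0.0999, 0.0007]]
```

View pics/scene_h.png

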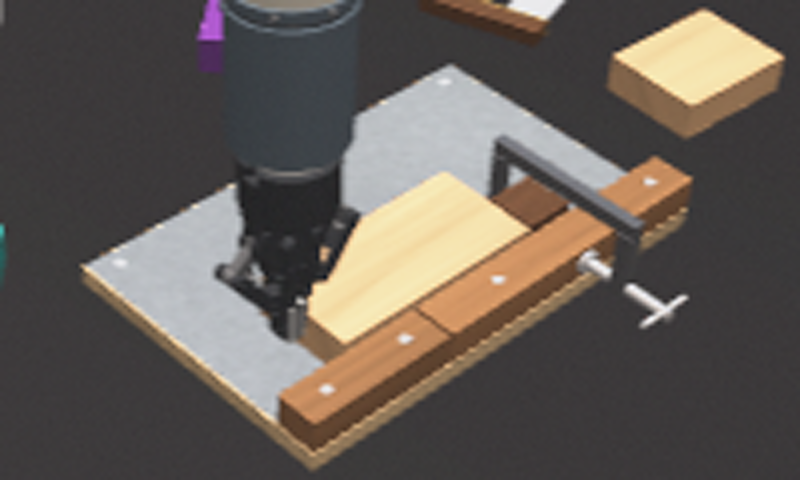

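Emit:
apply_moves([
  [[0, 0.015, 0], 0, -1],
  [[0, 0.02, -0.03], 0, -1],
  [[-0.02, 0, -0.04], 0, -1],
  [[-0.05, 0, 0], 0, -1],
  [[-0.03, -0.04, 0], 0, -1],
  [[0, -0.05, 0], 0, -1],
  [[0, -0.05, 0], 0, -1],
  [[0, -0.03, 0], 0, -1],
  [[0, 0, 0], 0, -1],
])

```text
time_s: 12.2
tool_pos: [0.5112, 0.0549, 0.1217]
orientation: [[0.995, -0.092, 0.037], [-0.092, -0.996, 0.0], [0.037, -0.004, -0.999]]
contact_force: [-0.0, -0.6, 0.6]
width: -0.002
```

```bash
python3 where.py i;python3 -c "
from plant import arm;import numpy as np;s=arm.state();print(np.round(s['orientation'],4).tolist())"
```

```text
t 12.2 tcp [0.5112 0.0549 0.1217] rel [-0.1557 -0.0774] yaw -5.28 F [-0.03 -0.64  0.59] w -0.002
top [ 0.6107 -0.013 ] [0.1311 0.0951] 84.28 corners rel [[-0.0984, -0.2009], [-0.0033, -0.2016], [-0.0023, -0.0705], [-0.0974, -0.0698]]
scene [0.6127 0.0184] [0.2038 0.0985] 84.93 corners rel [[-0.1001, -0.2064], [-0.0016, -0.206], [-0.0025, -0.0022], [-0.101, -0.0027]]
[[0.9949, -0.094, 0.0369], [-0.0941, -0.9956, -0.0006], [0.0368, -0.0029, -0.9993]]
```

View pics/scene_i.png

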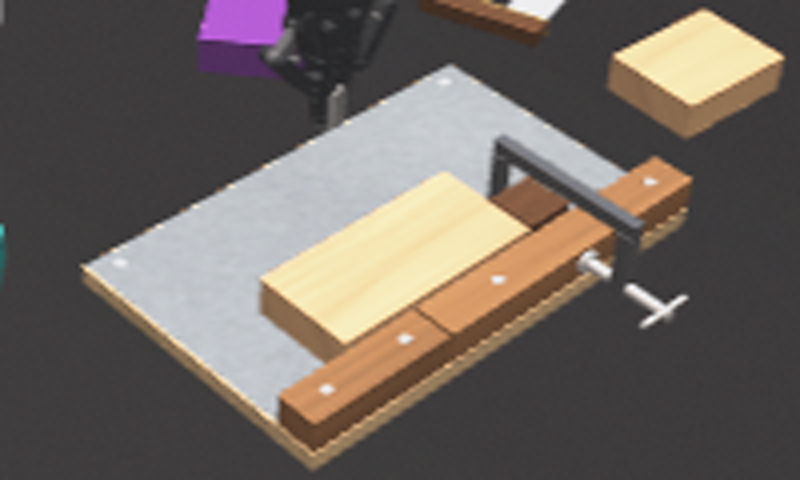

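Emit:
apply_moves([
  [[0, -0.009, 0.025], 0, -1],
  [[0, 0, 0.025], 0, -1],
  [[0, 0, 0.018], 0, -1],
  [[0, 0, 0], 0, -1],
  [[0.01, 0, 0], 0, -1],
  [[0.01, 0, 0], 0, -1],
  [[0, 0, 0], 0, -1],
])

```text
time_s: 13.18
tool_pos: [0.538, 0.055, 0.0558]
orientation: [[0.994, -0.101, 0.042], [-0.101, -0.995, 0.001], [0.042, -0.005, -0.999]]
contact_force: [-0.5, -0.3, 0.0]
width: 0.001
```

```bash
python3 where.py j
```

```text
t 13.175 tcp [0.538  0.055  0.0558] rel [-0.1291 -0.0748] yaw -5.8 F [-0.48 -0.35  0.02] w 0.001
top [ 0.6104 -0.0179] [0.1218 0.0963] 83.84 corners rel [[-0.0993, -0.2008], [-0.003, -0.2023], [-0.0012, -0.0805], [-0.0975, -0.0791]]
scene [0.6129 0.0184] [0.2065 0.0991] 83.9 corners rel [[-0.102, -0.2069], [-0.0029, -0.2082], [-0.0001, -0.0017], [-0.0992, -0.0004]]
```

View pics/scene_j.png

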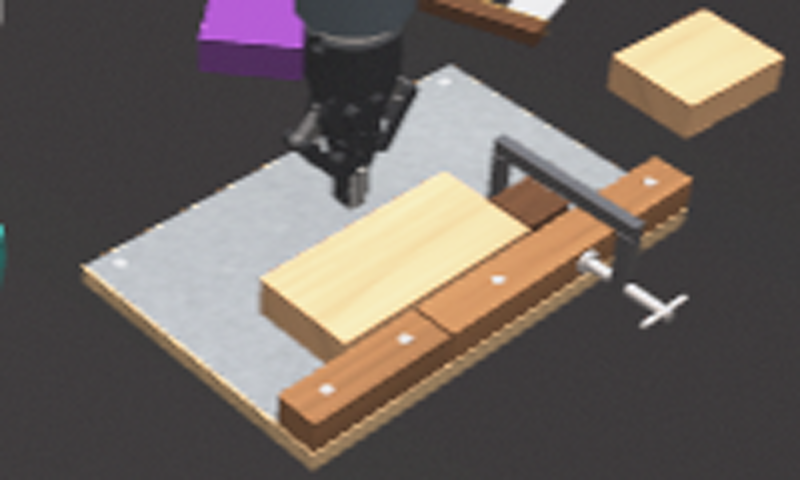

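Emit:
apply_moves([
  [[0, -0.011, 0.007], -0.009, -1],
  [[0, 0, 0], 0, -1],
  [[0.008, 0, 0], 0, -1],
  [[0.006, 0, 0], 0, -1],
  [[0.003, 0, 0], 0, -1],
  [[0.003, 0, 0], 0, -1],
  [[0.003, 0, 0], 0, -1],
])

```text
time_s: 14.15
tool_pos: [0.5603, 0.0644, 0.0485]
orientation: [[0.995, -0.091, 0.036], [-0.091, -0.996, 0.0], [0.036, -0.003, -0.999]]
contact_force: [-12.1, 3.1, 7.2]
width: -0.004
```

```bash
python3 where.py k
```

```text
t 14.15 tcp [0.5603 0.0644 0.0485] rel [-0.1077 -0.0634] yaw -5.22 F [-12.09   3.07   7.18] w -0.004
top [ 0.6114 -0.0187] [0.1203 0.096 ] 85.02 corners rel [[-0.0968, -0.2018], [-0.0008, -0.2012], [-0.0015, -0.0809], [-0.0975, -0.0815]]
scene [0.6135 0.0181] [0.2037 0.0981] 85.05 corners rel [[-0.0989, -0.2066], [-0.0008, -0.206], [-0.0021, -0.0024], [-0.1002, -0.003]]
```

View pics/scene_k.png

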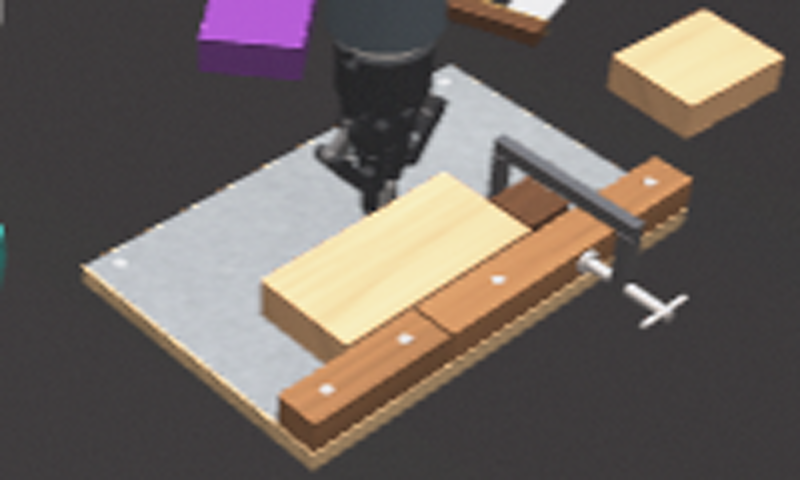

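Emit:
apply_moves([
  [[0.0033, -0.0015, 0.001], 0, -1],
  [[0.0033, -0.0015, 0.001], 0, -1],
  [[0.0033, -0.0015, 0.001], 0, -1],
  [[0.0033, -0.0015, 0.001], 0, -1],
])

```text
time_s: 14.75
tool_pos: [0.5605, 0.0659, 0.0415]
orientation: [[0.995, -0.095, 0.008], [-0.095, -0.995, -0.005], [0.008, 0.005, -1.0]]
contact_force: [-9.9, 0.5, 5.3]
width: 0.0
```

```bash
python3 where.py l; python3 - <<'E'
from where import *
for i in range(3):
    d=arm.read_camera('top');s=arm.state();F=np.array(s['contact_force']);print(s['time_s'],np.round([F[:2]@ex,F[:2]@ey,F[2],np.linalg.norm(F)],2))
E
```

```text
t 14.75 tcp [0.5605 0.0659 0.0415] rel [-0.1076 -0.0618] yaw -5.44 F [-9.85  0.49  5.34] w 0.0
top [ 0.6117 -0.0173] [0.1232 0.0956] 85.11 corners rel [[-0.0962, -0.2018], [-0.0007, -0.2011], [-0.0016, -0.078], [-0.0972, -0.0787]]
scene [0.6147 0.0202] [0.2059 0.1021] 85.32 corners rel [[-0.0994, -0.2059], [0.0027, -0.2047], [0.0004, 0.0011], [-0.1017, 0.0]]
14.9 [-8.7  -0.44  3.96  9.56]
14.95 [-7.95 -0.21  3.34  8.62]
15.0 [-8.65 -0.64  4.28  9.67]
```

Emit:
apply_moves([
  [[-0.006, 0, 0], 0, -1],
  [[0, 0, -0.007], 0, -1],
  [[0, 0, -0.003], 0, -1],
  [[0, 0, 0], 0, -1],
])

```text
time_s: 15.5
tool_pos: [0.5556, 0.0668, 0.0528]
orientation: [[0.995, -0.094, 0.011], [-0.094, -0.996, -0.005], [0.012, 0.003, -1.0]]
contact_force: [0.6, 0.0, -0.1]
width: 0.0
```

```bash
cat > st.py <<'E'
from where import *
for i in range(4):
    d=arm.read_camera('top');s=arm.state();F=np.array(s['contact_force']);print(s['time_s'],'F ex,ey,z,|F|',np.round([F[:2]@ex,F[:2]@ey,F[2],np.linalg.norm(F)],2),'rel',rel(s['tool_pos']),'z',round(s['tool_pos'][2],4),'R',np.round(s['orientation'],3)[:,2],round(np.degrees(np.arctan2(s['orientation'][1][0],s['orientation'][0][0])),2))
E
python3 st.py
```

```text
15.55 F ex,ey,z,|F| [0.81 0.36 0.63 1.08] rel [-0.1126 -0.0614] z 0.0527 R [ 0.011 -0.005 -1.   ] -5.42
15.6 F ex,ey,z,|F| [ 0.07 -0.36  0.02  0.37] rel [-0.1128 -0.0615] z 0.0524 R [ 0.01  -0.005 -1.   ] -5.43
15.65 F ex,ey,z,|F| [ 0.31 -0.1  -0.02  0.33] rel [-0.113  -0.0615] z 0.0522 R [ 0.01  -0.005 -1.   ] -5.43
15.7 F ex,ey,z,|F| [0.17 0.16 0.11 0.26] rel [-0.1131 -0.0616] z 0.0521 R [ 0.01  -0.005 -1.   ] -5.43
```

Emit:
apply_moves([
  [[0.0045, 0, 0], 0, -1],
  [[0.0058, -0.0005, 0.003], 0, -1],
])

```text
time_s: 15.95
tool_pos: [0.5606, 0.0655, 0.048]
orientation: [[0.995, -0.096, -0.001], [-0.096, -0.995, -0.006], [-0.001, 0.006, -1.0]]
contact_force: [-22.5, 2.8, 13.9]
width: -0.001
```

```bash
python3 st.py;python3 st.py
```

```text
16.0 F ex,ey,z,|F| [-14.76   0.77   7.87  16.74] rel [-0.1075 -0.0624] z 0.0472 R [-0.002 -0.007 -1.   ] -5.51
16.05 F ex,ey,z,|F| [-11.99   0.41   5.5   13.2 ] rel [-0.1075 -0.0624] z 0.0472 R [-0.002 -0.007 -1.   ] -5.5
16.1 F ex,ey,z,|F| [-12.24   1.14   5.71  13.55] rel [-0.1075 -0.0623] z 0.0472 R [-0.001 -0.007 -1.   ] -5.5
16.15 F ex,ey,z,|F| [-12.52   0.78   4.46  13.32] rel [-0.1075 -0.0623] z 0.0472 R [-0.001 -0.007 -1.   ] -5.5
16.2 F ex,ey,z,|F| [-12.84  -0.91   5.03  13.82] rel [-0.1075 -0.0624] z 0.0472 R [-0.001 -0.007 -1.   ] -5.5
16.25 F ex,ey,z,|F| [-12.35  -0.98   5.34  13.49] rel [-0.1075 -0.0623] z 0.0472 R [-0.001 -0.006 -1.   ] -5.5
16.3 F ex,ey,z,|F| [-11.9   -0.2    3.82  12.5 ] rel [-0.1075 -0.0623] z 0.0472 R [-0.001 -0.006 -1.   ] -5.5
16.35 F ex,ey,z,|F| [-12.97  -0.23   5.09  13.94] rel [-0.1075 -0.0624] z 0.0472 R [-0.001 -0.007 -1.   ] -5.5
```

Emit:
apply_moves([
  [[0.0072, -0.0007, 0.0045], 0, -1],
])

```text
time_s: 16.48
tool_pos: [0.5605, 0.0645, 0.0411]
orientation: [[0.995, -0.097, -0.017], [-0.098, -0.995, -0.008], [-0.016, 0.01, -1.0]]
contact_force: [-25.8, 4.1, 16.0]
width: -0.001
```

```bash
python3 st.py;python3 st.py; python3 where.py m
```

```text
16.525 F ex,ey,z,|F| [-21.2    2.08  11.4   24.16] rel [-0.1076 -0.0634] z 0.0399 R [-0.018 -0.009 -1.   ] -5.61
16.575 F ex,ey,z,|F| [-18.4    0.69   7.74  19.98] rel [-0.1076 -0.0634] z 0.04 R [-0.018 -0.009 -1.   ] -5.62
16.625 F ex,ey,z,|F| [-19.75   0.29   7.63  21.18] rel [-0.1076 -0.0634] z 0.04 R [-0.017 -0.009 -1.   ] -5.62
16.675 F ex,ey,z,|F| [-18.6    0.62   6.99  19.88] rel [-0.1076 -0.0634] z 0.04 R [-0.017 -0.009 -1.   ] -5.61
16.725 F ex,ey,z,|F| [-19.19   0.14   7.02  20.43] rel [-0.1076 -0.0634] z 0.04 R [-0.017 -0.009 -1.   ] -5.61
16.775 F ex,ey,z,|F| [-19.65   0.86   5.89  20.53] rel [-0.1076 -0.0633] z 0.04 R [-0.017 -0.008 -1.   ] -5.61
16.825 F ex,ey,z,|F| [-18.82   0.07   6.52  19.92] rel [-0.1076 -0.0633] z 0.04 R [-0.017 -0.008 -1.   ] -5.61
16.875 F ex,ey,z,|F| [-18.63   0.39   6.79  19.83] rel [-0.1076 -0.0634] z 0.04 R [-0.017 -0.008 -1.   ] -5.61
t 16.875 tcp [0.5604 0.0644 0.04  ] rel [-0.1076 -0.0634] yaw -5.61 F [-18.51   2.11   6.79] w 0.002
top [ 0.6114 -0.0187] [0.1214 0.095 ] 85.06 corners rel [[-0.0962, -0.2024], [-0.0012, -0.2018], [-0.002, -0.0804], [-0.097, -0.081]]
scene [0.6145 0.0185] [0.2025 0.0978] 84.97 corners rel [[-0.0979, -0.2056], [-0.0, -0.2051], [-0.001, -0.0025], [-0.0989, -0.003]]
```

View pics/scene_m.png

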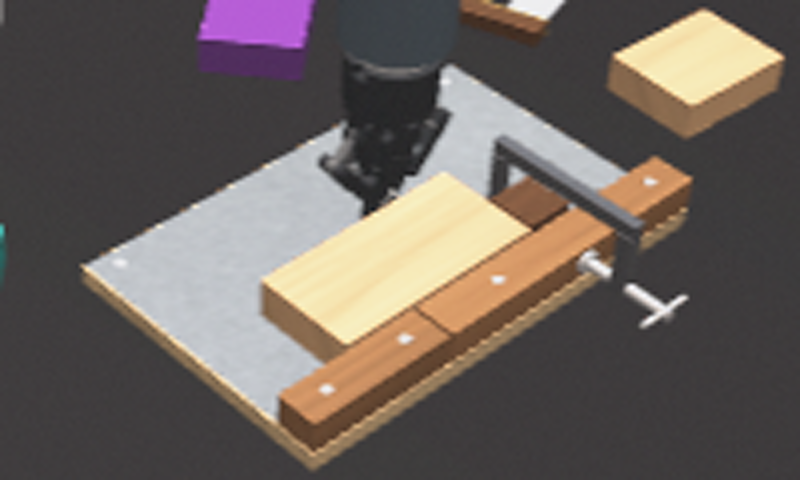

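View pics/top_m.png

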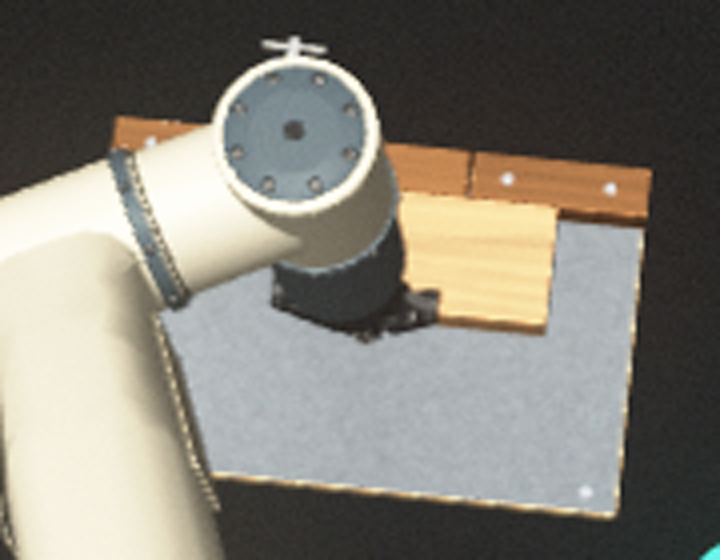

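Emit:
apply_moves([
  [[-0.008, 0, 0], 0, -1],
  [[0, 0, -0.009], 0, -1],
  [[0, 0, -0.006], 0, -1],
  [[0, 0, 0], 0, -1],
])

```text
time_s: 17.48
tool_pos: [0.554, 0.0654, 0.0565]
orientation: [[0.995, -0.097, -0.015], [-0.097, -0.995, -0.008], [-0.014, 0.01, -1.0]]
contact_force: [0.4, 0.3, -0.4]
width: 0.0
```

```bash
python3 st.py
```

```text
17.525 F ex,ey,z,|F| [ 0.12 -0.11  0.57  0.59] rel [-0.1142 -0.063 ] z 0.0563 R [-0.015 -0.009 -1.   ] -5.59
17.575 F ex,ey,z,|F| [-0.28 -0.06 -0.75  0.8 ] rel [-0.1146 -0.0631] z 0.0558 R [-0.016 -0.009 -1.   ] -5.59
17.625 F ex,ey,z,|F| [ 0.27 -0.8  -0.33  0.91] rel [-0.1149 -0.0632] z 0.0555 R [-0.017 -0.009 -1.   ] -5.6
17.675 F ex,ey,z,|F| [ 0.21  0.31 -0.54  0.66] rel [-0.1151 -0.0633] z 0.0553 R [-0.017 -0.009 -1.   ] -5.6
```

Emit:
apply_moves([
  [[0.006, 0, 0.001], 0, -1],
])

```text
time_s: 17.8
tool_pos: [0.5589, 0.0645, 0.0541]
orientation: [[0.995, -0.097, -0.018], [-0.097, -0.995, -0.009], [-0.017, 0.011, -1.0]]
contact_force: [0.4, -0.4, -0.2]
width: 0.002
```

```bash
python3 st.py
```

```text
17.85 F ex,ey,z,|F| [ 1.29 -0.11  0.28  1.32] rel [-0.1082 -0.0633] z 0.054 R [-0.017 -0.009 -1.   ] -5.58
17.9 F ex,ey,z,|F| [-0.14  0.91 -0.7   1.15] rel [-0.1086 -0.0634] z 0.0539 R [-0.018 -0.009 -1.   ] -5.6
17.95 F ex,ey,z,|F| [-0.46  0.18 -1.25  1.34] rel [-0.1089 -0.0634] z 0.0539 R [-0.018 -0.009 -1.   ] -5.61
18.0 F ex,ey,z,|F| [ 0.46  0.41 -0.05  0.62] rel [-0.109  -0.0634] z 0.054 R [-0.018 -0.009 -1.   ] -5.61
```

Emit:
apply_moves([
  [[0.007, -0.001, 0.006], 0, -1],
])

```text
time_s: 18.12
tool_pos: [0.5605, 0.0642, 0.0471]
orientation: [[0.995, -0.099, -0.029], [-0.099, -0.995, -0.01], [-0.028, 0.013, -1.0]]
contact_force: [-26.0, 3.9, 16.8]
width: 0.0
```

```bash
python3 st.py;python3 st.py
```

```text
18.175 F ex,ey,z,|F| [-15.23   0.78   9.23  17.83] rel [-0.1076 -0.0637] z 0.0456 R [-0.031 -0.011 -0.999] -5.7
18.225 F ex,ey,z,|F| [-13.64   0.46   4.8   14.47] rel [-0.1077 -0.0637] z 0.0457 R [-0.03  -0.011 -0.999] -5.7
18.275 F ex,ey,z,|F| [-13.01  -0.07   4.16  13.66] rel [-0.1077 -0.0637] z 0.0457 R [-0.03  -0.011 -0.999] -5.7
18.325 F ex,ey,z,|F| [-13.1    0.28   3.99  13.7 ] rel [-0.1077 -0.0637] z 0.0457 R [-0.03  -0.011 -0.999] -5.7
18.375 F ex,ey,z,|F| [-13.71   0.08   3.85  14.24] rel [-0.1077 -0.0637] z 0.0457 R [-0.03  -0.011 -0.999] -5.7
18.425 F ex,ey,z,|F| [-12.26   0.09   3.04  12.63] rel [-0.1076 -0.0637] z 0.0457 R [-0.03  -0.011 -0.999] -5.7
18.475 F ex,ey,z,|F| [-12.92   0.62   3.96  13.53] rel [-0.1077 -0.0637] z 0.0457 R [-0.03  -0.011 -0.999] -5.69
18.525 F ex,ey,z,|F| [-13.58  -0.1    3.36  13.99] rel [-0.1076 -0.0637] z 0.0457 R [-0.03  -0.011 -0.999] -5.69
```

Emit:
apply_moves([
  [[0.006, -0.0005, 0], 0, -1],
])

```text
time_s: 18.65
tool_pos: [0.5602, 0.0636, 0.0441]
orientation: [[0.994, -0.1, -0.042], [-0.1, -0.995, -0.012], [-0.041, 0.016, -0.999]]
contact_force: [-19.6, 4.7, 11.7]
width: 0.003
```

```bash
python3 st.py;python3 st.py
```

```text
18.7 F ex,ey,z,|F| [-17.91   2.1   10.1   20.67] rel [-0.1078 -0.0643] z 0.0438 R [-0.044 -0.012 -0.999] -5.78
18.75 F ex,ey,z,|F| [-17.36   1.75   9.67  19.95] rel [-0.1078 -0.0642] z 0.0438 R [-0.043 -0.012 -0.999] -5.78
18.8 F ex,ey,z,|F| [-16.12   1.22   8.83  18.42] rel [-0.1078 -0.0643] z 0.0438 R [-0.043 -0.012 -0.999] -5.78
18.85 F ex,ey,z,|F| [-16.07   2.01   8.81  18.44] rel [-0.1078 -0.0642] z 0.0438 R [-0.043 -0.012 -0.999] -5.78
18.9 F ex,ey,z,|F| [-17.     0.97   8.32  18.95] rel [-0.1078 -0.0643] z 0.0438 R [-0.043 -0.012 -0.999] -5.77
18.95 F ex,ey,z,|F| [-17.19   1.42   8.32  19.14] rel [-0.1078 -0.0643] z 0.0438 R [-0.043 -0.012 -0.999] -5.77
19.0 F ex,ey,z,|F| [-17.09   1.48   8.57  19.17] rel [-0.1078 -0.0643] z 0.0438 R [-0.043 -0.012 -0.999] -5.78
19.05 F ex,ey,z,|F| [-17.6    1.35   7.19  19.06] rel [-0.1078 -0.0643] z 0.0438 R [-0.043 -0.012 -0.999] -5.77
```

Emit:
apply_moves([
  [[-0.01, 0, 0], 0, -1],
  [[-0.005, 0, -0.03], 0, -1],
  [[0, 0, -0.04], 0, -1],
  [[0, 0, 0], 0, -1],
  [[0, 0, 0.025], 0, -1],
  [[0, 0, 0.025], 0, -1],
  [[0, 0, 0], 0, -1],
])

```text
time_s: 19.92
tool_pos: [0.5448, 0.0655, 0.0639]
orientation: [[0.994, -0.1, -0.042], [-0.1, -0.995, -0.011], [-0.04, 0.016, -0.999]]
contact_force: [-1.1, 0.1, 0.2]
width: 0.005
```

```bash
python3 st.py;python3 where.py n
```

```text
19.975 F ex,ey,z,|F| [0.19 0.22 0.62 0.68] rel [-0.1223 -0.0633] z 0.0652 R [-0.039 -0.011 -0.999] -5.74
20.025 F ex,ey,z,|F| [ 0.31 -0.25  1.31  1.37] rel [-0.1215 -0.0631] z 0.0662 R [-0.037 -0.011 -0.999] -5.73
20.075 F ex,ey,z,|F| [ 0.11 -0.27 -0.51  0.59] rel [-0.1211 -0.0629] z 0.0667 R [-0.036 -0.01  -0.999] -5.73
20.125 F ex,ey,z,|F| [ 0.32 -0.85  0.55  1.06] rel [-0.1209 -0.0628] z 0.067 R [-0.035 -0.01  -0.999] -5.73
t 20.125 tcp [0.5472 0.0662 0.067 ] rel [-0.1209 -0.0628] yaw -5.73 F [ 0.24 -0.87  0.55] w 0.001
top [ 0.6118 -0.0159] [0.1259 0.0961] 85.03 corners rel [[-0.0966, -0.2018], [-0.0006, -0.2012], [-0.0013, -0.0754], [-0.0974, -0.0759]]
scene [0.6139 0.0192] [0.202  0.0997] 84.15 corners rel [[-0.101, -0.204], [-0.0012, -0.2049], [0.0006, -0.0029], [-0.0991, -0.0019]]
```

View pics/scene_n.png

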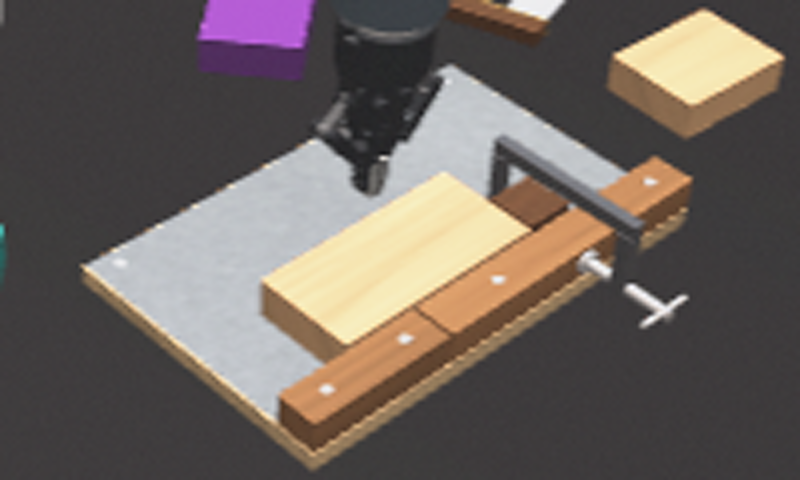

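Emit:
apply_moves([
  [[0.006, 0, 0.004], 0, -1],
  [[0.005, 0, 0.001], 0, -1],
])

```text
time_s: 20.48
tool_pos: [0.5589, 0.0653, 0.0622]
orientation: [[0.994, -0.099, -0.034], [-0.1, -0.995, -0.009], [-0.033, 0.012, -0.999]]
contact_force: [0.5, 1.1, 0.4]
width: 0.001
```

```bash
python3 st.py
```

```text
20.525 F ex,ey,z,|F| [ 1.15  0.08 -0.28  1.19] rel [-0.1086 -0.0626] z 0.0622 R [-0.033 -0.009 -0.999] -5.72
20.575 F ex,ey,z,|F| [ 0.01  0.02 -0.27  0.27] rel [-0.109  -0.0627] z 0.0622 R [-0.034 -0.009 -0.999] -5.73
20.625 F ex,ey,z,|F| [-0.89 -0.3  -0.17  0.96] rel [-0.1093 -0.0627] z 0.0622 R [-0.034 -0.009 -0.999] -5.73
20.675 F ex,ey,z,|F| [ 0.13  0.49 -0.27  0.58] rel [-0.1095 -0.0627] z 0.0622 R [-0.034 -0.009 -0.999] -5.73
```

Emit:
apply_moves([
  [[0.005, -0.001, 0.001], 0, -1],
  [[0.0055, -0.0015, 0], 0, -1],
])

```text
time_s: 20.92
tool_pos: [0.5611, 0.0655, 0.0596]
orientation: [[0.994, -0.101, -0.052], [-0.101, -0.995, -0.011], [-0.05, 0.017, -0.999]]
contact_force: [-20.2, 1.5, 11.9]
width: 0.004
```

```bash
python3 st.py; python3 st.py
```

```text
20.975 F ex,ey,z,|F| [-16.71  -0.05  11.16  20.09] rel [-0.1071 -0.0621] z 0.0594 R [-0.053 -0.012 -0.999] -5.83
21.025 F ex,ey,z,|F| [-16.41   1.07   8.91  18.7 ] rel [-0.1071 -0.0621] z 0.0594 R [-0.052 -0.011 -0.999] -5.83
21.075 F ex,ey,z,|F| [-14.64  -1.02   8.37  16.9 ] rel [-0.1071 -0.0621] z 0.0594 R [-0.052 -0.011 -0.999] -5.83
21.125 F ex,ey,z,|F| [-15.07  -0.06   8.2   17.16] rel [-0.1071 -0.0621] z 0.0594 R [-0.052 -0.011 -0.999] -5.82
21.175 F ex,ey,z,|F| [-15.08  -0.39   8.75  17.44] rel [-0.1071 -0.0621] z 0.0594 R [-0.052 -0.011 -0.999] -5.82
21.225 F ex,ey,z,|F| [-15.79  -0.51   9.52  18.44] rel [-0.1071 -0.0621] z 0.0594 R [-0.052 -0.011 -0.999] -5.82
21.275 F ex,ey,z,|F| [-14.98  -0.23   8.34  17.15] rel [-0.1071 -0.0621] z 0.0594 R [-0.051 -0.011 -0.999] -5.82
21.325 F ex,ey,z,|F| [-15.05  -0.75   8.16  17.14] rel [-0.1071 -0.0621] z 0.0594 R [-0.051 -0.011 -0.999] -5.83
```

```bash
python3 where.py o; python3 - <<'E'
from where import *
d=arm.read_camera('scene');o=d['pixels'][:,:,::-1][165:205,275:345];cv2.imwrite('pics/stopzoom.png',cv2.resize(o,None,fx=10,fy=10,interpolation=cv2.INTER_CUBIC))
E
```

```text
t 21.325 tcp [0.561  0.0655 0.0594] rel [-0.1071 -0.0621] yaw -5.83 F [-15.05   0.64   8.16] w -0.002
top [ 0.6116 -0.0171] [0.1235 0.0977] 85.04 corners rel [[-0.0975, -0.2018], [0.0002, -0.2012], [-0.0006, -0.0777], [-0.0982, -0.0783]]
scene [0.615  0.0192] [0.2039 0.0972] 85.09 corners rel [[-0.0969, -0.2055], [0.0003, -0.2049], [-0.0011, -0.001], [-0.0984, -0.0016]]
```

View pics/scene_o.png

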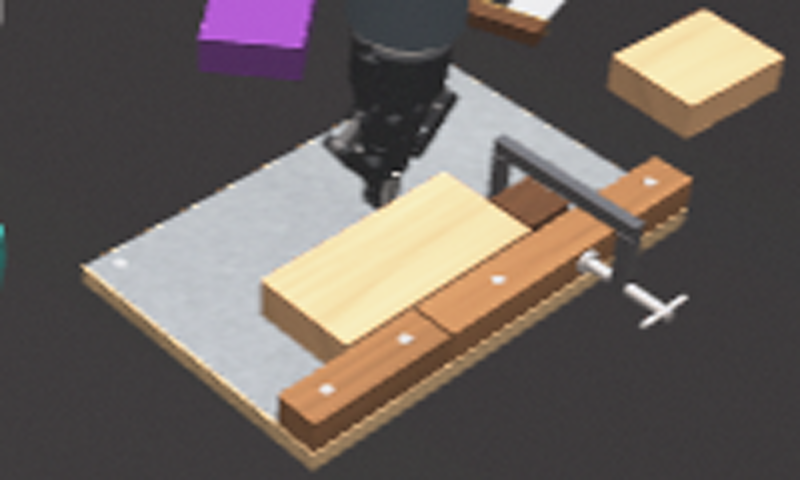

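View pics/stopzoom.png

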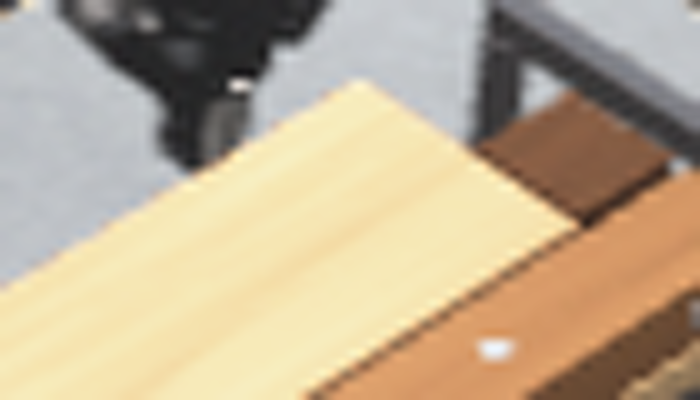

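The zoom shows no grey laminate between the timber end and the stop at (530,190), and the long side lies along the fence. The push is steady, so I'm handing the job in.

```bash
python3 - <<'E'
from where import *
print(arm.job_done());s=arm.state();print(s['time_s'],np.round(s['contact_force'],2),np.round(s['tool_pos'],4))
E
```

```text
the job is handed in; nothing more can be done
None
the job is handed in; nothing more can be done
```

I slid the timber against the fence with spread fingers, then pushed its right end until it met the stop. The job was handed in at about 21.5 s, with the arm still pushing diagonally on the near long side.

**Push:** the last readings held steady at about 17 N, of which about 15 N went into the fence and 8.5 N down. Less than 1 N acted along the fence, towards the stop. The push point is about 62 mm from the stop face and roughly 68 mm clear of the kerf.

**Seating:** I measured about 7 N of contact at the fence and 9 N at the stop while sliding. The last pictures show no visible gap at the stop. The measured corners lie within 1 to 2 mm of flush and butted, which is as fine as the cameras resolve.

**What went less well:**
- **Several push attempts:** the first few settled between 9 and 20 N, some with too little downward force because the fingers slipped down the face. I backed off and pushed again; each attempt peaked briefly at up to about 31 N. The timber's measured position did not change.
- **Tool tilt:** the tool leans about 3°, so the contact is near the timber's upper edge, just above the fingertips.

The saw, square, pencil and finished piece were not approached; I did not measure their positions again at the end.

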